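# Stack the parts boxes and the reels on their trays

## Robot

A 6-joint arm with a two-finger parallel gripper is mounted at the origin on a cart in front of the work surface, level with it; the furniture and walls round the work are solid. World frame = base frame: x ahead of the robot, y to its left, z up, the work surface at z = 0. Lengths are in mm, angles in degrees, forces in N, time in s.
With the tool pointing down it reaches from about 300 to 850 mm from the base axis. Payload 4.2 kg.
Tool frame: the origin (TCP) lies on the centre line of the jaws, within the pads' length; the fingertips stand 14 mm ahead of it and the grasp point (between the pads) lies 5 mm behind it (env.finger_overhang is the z of the fingertips in the tool frame, in mm); z points along the fingers, y is the line along which they close (so a half turn about z gives the same grasp; the last joint's range is limited). The gripper opens to 91 mm and grips with 3 to 60 N. Pads are 32 mm wide; open, the fingers measure 118 mm over their backs; the gripper's body (76 mm by 178 mm) begins 60 mm behind the grasp point.
Start: joints at [-74.771, 18.312, 89.639, -0, 72.044, -1.146], TCP at [162.109, -551.69, 227.976] pointing down, gripper open.
Joint ranges: [-177.97, 177.97], [-48.28, 115.42], [12.27, 149.76], [-77.06, 257.06], [2.81, 150.46], [-146.56, 146.56]. Speed limits (degrees/s): [147.25, 147.25, 180, 180, 180, 180].

## Interface

Orientations are given as [roll, pitch, yaw] about the fixed x, y, z axes, in that order (R = Rz(yaw) Ry(pitch) Rx(roll)).
In Python, from workcell import sensors, viewer, env gives the robot as it stands. The module is installed in compiled form; this text tells all that it offers.
- The arm moves only by the tool step_arm, never from a script. Its argument "plan" is one flat list of numbers, 6 for each row, row after row: the shift along the tool's x, y, z in cm, then the turn, a rotation vector about the tool's x, y, z in rad. In form: [x, y, z, wx, wy, wz, x, y, z, wx, wy, wz, ...]. A call has 1 to 5 rows; each row shifts and turns the commanded pose from where the row before left it, along the tool's axes as they then stand; what a row does not reach is not made up. A row lasts 1/12 s, in which the tool goes at most 41.7 mm and 7.16 degrees, less where a joint would pass 70% of its speed; a pose out of reach is approached as far as the arm can. A call is refused whole if a number of a shift passes 4.17 or a number of a turn 0.125, either way. A call with a gripper value outside its range is refused whole. "hand" is the finger opening in cm, from 0 to 9.12, set as the call begins (left out, the last holds). The fingers move at their own pace and stop on an object; "newtons" is the grip in N (left out, the last holds). Time passes only in rows, so rows that do not move let the fingers close. It gives the time, the measured TCP pose, the force, the opening and the grip force at its end, in the units of the state.
- sensors.state(): the state, without advancing time (a new reading comes with each control period).
- viewer.grab_frame(name): name is "side" or "top"; returns a dict with "img" (420x560x3 uint8, red, green, blue), "fx", "fy", "cx", "cy" (pixels), "k1" (the pictures are not rectified: a ray, as slopes to the right and down, at radius r is drawn at 1 + k1 r^2 times it, then the intrinsics apply), "position" and "attitude" of the camera in the world. Camera axes: x right, y down, z forward; pixel columns grow to the right and rows downward; lengths in mm; the calibration is good to about 2 mm. A picture is of the moment at which its call begins. There is no depth.
- env.job_done(): hands the job in; it is judged then, once.
Trained networks look in a picture, given as the dict that the camera call returned (one of the last four; its "shot" number tells which), for a name from the list of things; names that differ only in an ending like _2 or _b are one class to them, and where a whole thing is asked for, a point or a joint stands for the part that bears it (a point fixed in the world has none). Each returns a list of dicts, best first, with "score" (0 to 1); they miss things now and then, are a little off and sometimes report something else, mostly with a low value. They report only what shows in the picture. A call takes as long as a camera call. They do not tell look-alikes from the thing itself.
- viewer.boxes_of(name, picture): "location" ([column, row] in pixels, amid what is visible of it).
- viewer.pinpoint(name, picture): "location" ([column, row] in pixels: a listed point, or the origin of a listed thing).
The state is a dict: "time_s": time; "qpos": joint angles; "qvel": joint speeds; "effort": joint torques, N m; "ee_pos": TCP position; "ee_rot": TCP orientation; "force": force on the tool from outside, world axes, zero at the start; "torque": the same for the moment, N m; "gripper_width": finger opening in mm; "gripper_force": force on a finger pad.
Only numpy, scipy, OpenCV 4.12 (cv2) and the standard library are available. Lean on these libraries where they do the work, as an engineer would, in place of code of your own. Each camera call takes 0.05 s, during which the arm holds its last target. There are 200 camera calls.

## Task

Tidy the bench: stack the three parts boxes in the middle of the square tray, the large one at the bottom, the middle-sized one on it and the small one on top, each centred and squared up on the one below, and squared up with the tray, either way round. Stand the solder reel in the middle of the round tray and lay the braid reel flat and centred on top of it. Leave the roll of black tape and the small tin where they are.

Things in the scene. Friction and masses are not known exactly. Their poses are not given: they have to be found in the camera images.
- square_tray_floor (a point): Square shallow tray, 110 mm outside along x and y, where the boxes belong. Fixed to the desk. Aluminium, with a black rubber floor 4 mm above the desk and a rim 4 mm thick whose top is 7 mm above the desk. The point is the middle of the floor's upper face; z is up, x and y run along its sides. At every start its x points within 0.35 rad of straight away from the robot.
- round_tray_floor (a point): Round shallow tray, 110 mm outside diameter, where the reels belong. Fixed to the desk. Aluminium, with a black rubber floor 4 mm above the desk and a rim 4 mm thick whose top is 7 mm above the desk. The point is the middle of the floor's upper face; z is up.
- large_box_center (a point): Large parts box, dark grey, hinged lid that stays shut; the body between the gripping faces is 55 mm wide along its x axis and 85 mm long along y, 32 mm high, flat top and underside. Lies lid up on the desk; the point is its centre, half-way up; z is up. Lip and hinge at the upper edge of the front and back stand out up to 4 mm further, in looks only. Weighs about 45 g.
- middle_box_center (a point): Middle-sized parts box, dark blue, hinged lid that stays shut; the body between the gripping faces is 52 mm wide along its x axis and 76 mm long along y, 28 mm high, flat top and underside. Lies lid up on the desk; the point is its centre, half-way up; z is up. Lip and hinge at the upper edge of the front and back stand out up to 4 mm further, in looks only. Weighs about 45 g.
- small_box_center (a point): Small parts box, pale grey-white, hinged lid that stays shut; the body between the gripping faces is 48 mm wide along its x axis and 68 mm long along y, 26 mm high, flat top and underside. Lies lid up on the desk; the point is its centre, half-way up; z is up. Lip and hinge at the upper edge of the front and back stand out up to 4 mm further, in looks only. Weighs about 45 g.
- solder_reel_center (a point): Reel of solder wire standing on its flange: silvery wire between black flanges, 62 mm diameter, 42 mm high, flat top and underside, about 0.5 kg. The point is its centre, half-way up; z is up along its axis. Solid, may be gripped round its whole side in any direction.
- braid_reel_center (a point): Reel of desoldering braid lying flat: a thin yellow-brown disc, 50 mm diameter, 12 mm high, flat top and underside, about 30 g. The point is its centre, half-way up; z is up along its axis. Solid, may be gripped across its diameter in any direction.
- tape_roll_center (a point): Bystander: roll of black tape lying flat, 66 mm diameter, 18 mm high; the point is its centre. It lies at the right of the desk; there the arm and lens of the magnifier lamp hang about 0.45 m above the desk (keep wrists clear of them).
- tin_center (a point): Bystander: small round tin with a grey side and a red lid, 30 mm diameter, 15 mm high; the point is its centre.
There are look-alikes about, which are no part of the job. What is shaped like the part that bears round_tray_floor but pink or white is not meant.

How it is judged (in metres and radians):
At the end, for the whole second after the job is handed in: Large box within 15 mm of the square tray's middle, squared to it (0.25 rad); the other boxes within 12 mm and 0.2 rad of the one below; solder reel within 12 mm of the round tray's middle, braid reel within 12 mm of its axis; all flat (0.08 rad), resting (4 mm), still (horizontal distance between large_box_center and square_tray_floor below 0.015 m and z of large_box_center in the frame of square_tray_floor between 0.012 and 0.02 m and angle between each of large_box_center, middle_box_center, small_box_center, solder_reel_center, braid_reel_center's own z axis and vertical below 0.08 rad and horizontal distance between middle_box_center and large_box_center below 0.012 m and z of middle_box_center in the frame of large_box_center between 0.026 and 0.034 m and horizontal distance between small_box_center and middle_box_center below 0.012 m and z of small_box_center in the frame of middle_box_center between 0.023 and 0.031 m and horizontal distance between solder_reel_center and round_tray_floor below 0.012 m and z of solder_reel_center in the frame of round_tray_floor between 0.017 and 0.025 m and horizontal distance between braid_reel_center and solder_reel_center below 0.012 m and z of braid_reel_center in the frame of solder_reel_center between 0.023 and 0.031 m and (angle between the x axis of large_box_center and the x axis of square_tray_floor, either way round below 0.25 rad or angle between the x axis of large_box_center and the y axis of square_tray_floor, either way round below 0.25 rad) and angle between the x axis of middle_box_center and the x axis of large_box_center, either way round below 0.2 rad and angle between the x axis of small_box_center and the x axis of middle_box_center, either way round below 0.2 rad and linear speed of each of large_box, middle_box, small_box, solder_reel, braid_reel below 0.02 m/s); the robot touches nothing.
It fails at once if the roll of tape is moved by more than 20 mm (distance of tape_roll_center from where it was at the start of the episode above 0.02 m).
It fails at once if the small tin is moved by more than 20 mm (distance of tin_center from where it was at the start of the episode above 0.02 m).
It also fails if it takes over 109 s, if anything falls off the work surface, if the arm or the gripper's body presses on something with over 40 N, if the wrist force passes 120 N, or if a joint passes its speed limit or range.

## Working session

There is one attempt and no reset: what is moved stays moved. The work goes in short steps, Python scripts to look and compute and a tool call to move; the robot and the scene stay as the last step left them, time stands still between calls to the robot, and variables do not carry over. Pictures are saved under pics/ and viewed, at most 14 in all, crops included, and the job is handed in when it is done.

Besides the shell and the picture viewer there is one more tool, called after "Call:" as name(argument=value, ...) on one line, values as JSON. step_arm: Moves the arm, as the interface text tells. Its arguments: {"type":"object","properties":{"plan":{"type":"array","items":{"type":"number"}},"hand":{"type":"number"},"newtons":{"type":"number"}},"required":["plan"]}

```bash
mkdir -p pics; cat > h.py <<'E'
import numpy as np, cv2
from workcell import sensors, viewer, env
from scipy.spatial.transform import Rotation as R
def ray(p,uv):
    x=(uv[0]-p["cx"])/p["fx"]; y=(uv[1]-p["cy"])/p["fy"]
    rd=np.hypot(x,y); r=rd
    for _ in range(20): r=rd/(1+p["k1"]*r*r)
    s=r/rd if rd>0 else 1
    return np.array([x*s,y*s,1.])
def rot(p):
    a=np.array(p["attitude"],float)
    if a.shape==(3,3): return a
    if a.size==4: return R.from_quat(a).as_matrix()
    return R.from_euler('xyz',a,degrees=True).as_matrix()
def onz(p,uv,z):
    d=rot(p)@ray(p,uv); o=np.array(p["position"],float)
    return (o+d*(z-o[2])/d[2])[:2]
def proj(p,P):
    c=rot(p).T@(np.array(P,float)-np.array(p["position"],float)); x,y=c[:2]/c[2]
    s=1+p["k1"]*(x*x+y*y)
    return np.array([p["fx"]*x*s+p["cx"],p["fy"]*y*s+p["cy"]])
Z=dict(square_tray_floor=4,round_tray_floor=4,large_box_center=16,middle_box_center=14,small_box_center=13,solder_reel_center=21,braid_reel_center=6,tape_roll_center=9,tin_center=7.5)
E
python3 - <<'E'
from h import *
print(sensors.state(), env.finger_overhang)
for n in ("top","side"):
    p=viewer.grab_frame(n); cv2.imwrite(f"pics/{n}0.png",cv2.resize(p["img"][:,:,::-1],(800,600)))
    print(n,{k:v for k,v in p.items() if k!="img"})
    for k,z in Z.items():
        for d in viewer.pinpoint(k,p)[:4]:
            print(k,round(d["score"],2),np.round(d["location"]),np.round(onz(p,d["location"],z)))
E
```

```text
{'time_s': 0.0, 'qpos': array([-7.47713450e+01,  1.83510034e+01,  8.97059294e+01, -9.83853624e-04,
        7.20450081e+01, -1.14700562e+00]), 'qvel': array([-0.08722125,  0.02932676, -0.0005237 , -0.06434012,  0.02179909,
       -0.0033192 ]), 'effort': array([ 1.74060817e-03, -4.12457621e+01, -2.31968057e+01,  7.29765859e-02,
        4.57936130e-02, -1.51984709e-04]), 'ee_pos': array([ 161.96972835, -551.21055893,  227.12989514]), 'ee_rot': array([-1.79898061e+02, -1.10541012e-03,  1.63759638e+01]), 'force': array([ 0.19125623,  0.17569815, -0.18767709]), 'torque': array([ 0.08729625,  0.05631945, -0.04278219]), 'gripper_force': 0.0, 'gripper_width': 91.27590350753827} 14.0
top {'fx': 512.6465789288593, 'fy': 512.6465789288593, 'cx': 274.36569273146944, 'cy': 204.6394161005641, 'k1': -0.014237547634155927, 'position': array([ 349.02602587,   34.15583237, 1373.06491862]), 'attitude': array([-174.08370074,   -0.5526608 ,  -91.2964506 ]), 'shot': 1}
square_tray_floor 0.73 [217. 231.] [423. 171.]
round_tray_floor 0.92 [357. 177.] [ 562. -209.]
round_tray_floor 0.65 [294. 216.] [458. -35
[... 695 characters left out ...]
2}
square_tray_floor 0.65 [288. 260.] [442. 187.]
square_tray_floor 0.32 [258. 208.] [637. -76.]
round_tray_floor 0.83 [307. 219.] [471. -58.]
round_tray_floor 0.57 [295. 194.] [ 571. -235.]
round_tray_floor 0.51 [292. 181.] [ 627. -370.]
round_tray_floor 0.22 [194. 297.] [564. 397.]
large_box_center 0.61 [333. 204.] [ 422. -178.]
middle_box_center 0.71 [196. 299.] [550. 412.]
middle_box_center 0.64 [241. 237.] [587. 140.]
small_box_center 0.82 [278. 299.] [402. 352.]
small_box_center 0.64 [257. 210.] [624. -40.]
solder_reel_center 0.55 [258. 210.] [613. -24.]
braid_reel_center 0.85 [216. 265.] [586. 275.]
tape_roll_center 0.7 [354. 192.] [ 387. -333.]
tin_center 0.47 [243. 235.] [595. 115.]
```

View pics/top0.png

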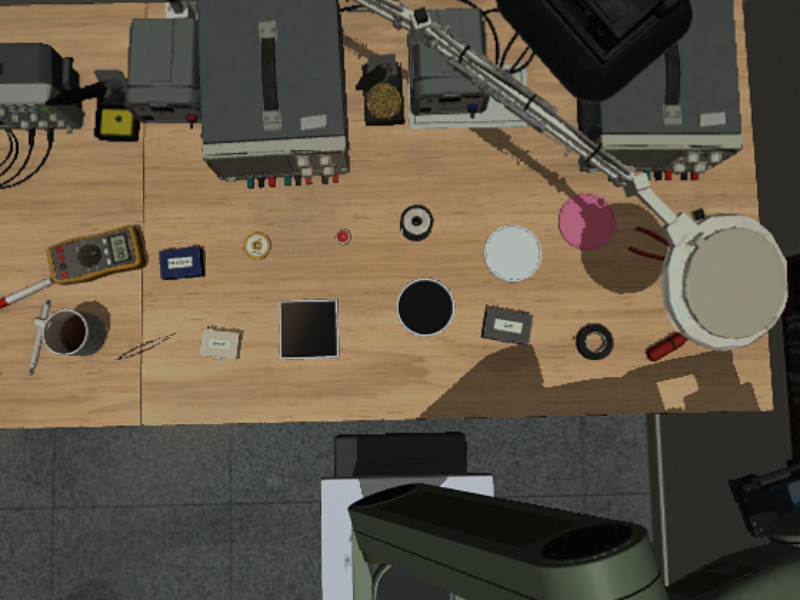

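View pics/side0.png

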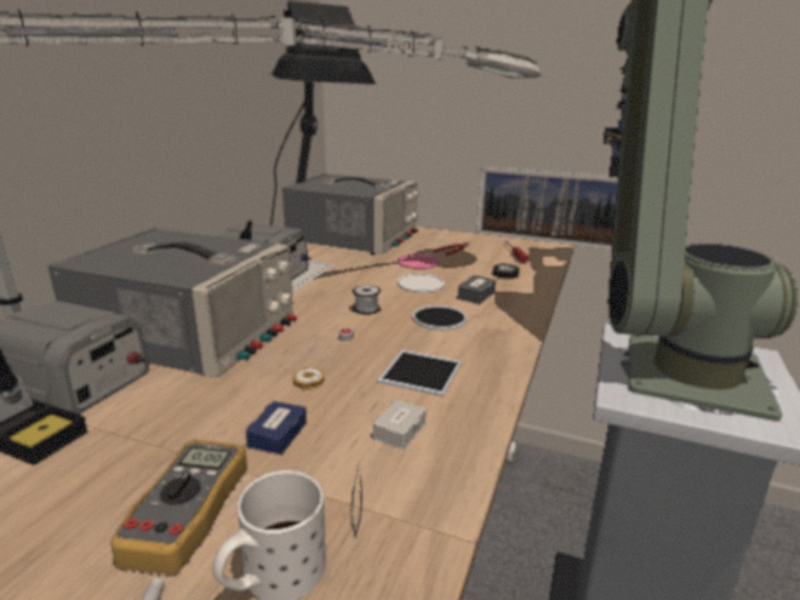

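The candidates, in 800-px top-view pixels:
- **Round tray:** the black disc at (426,306). The white disc at (512,253) and the pink one at (587,222) are look-alikes.
- **Square tray:** (309,328).
- **Boxes:** large dark grey (507,324), middle blue (181,263), small pale (220,343).
- **Reels and bystanders:** solder reel (417,223), braid (257,245), tin with red lid (343,237), tape (594,341).

Next I fit the outlines precisely.

```bash
cat > fit.py <<'E'
from h import *
from scipy.optimize import minimize
# name: initial x,y,z0,height,size
O=dict(square=(423,171,0,7,(110,110)),round=(458,-35,0,7,110),large=(428,-198,0,32,(55,85)),middle=(555,407,0,28,(52,76)),
 small=(406,339,0,26,(48,68)),solder=(621,-24,0,42,62),braid=(585,274,0,12,50))
def hull(p,x,y,a,z0,h,s):
    if np.ndim(s): c=np.array([(i*s[0]/2,j*s[1]/2) for i,j in((1,1),(1,-1),(-1,-1),(-1,1))])
    else: t=np.linspace(0,2*np.pi,40,endpoint=False); c=s/2*np.c_[np.cos(t),np.sin(t)]
    c=c@np.array([[np.cos(a),np.sin(a)],[-np.sin(a),np.cos(a)]])+[x,y]
    P=np.array([proj(p,(*q,z)) for q in c for z in (z0,z0+h)],np.float32)
    return cv2.convexHull(P)[:,0]
def segment(p,x,y,z0,h,s,marg=25):
    """GrabCut of the object against wood; returns mask"""
    img=np.ascontiguousarray(p["img"])
    lab=cv2.cvtColor(img,cv2.COLOR_RGB2LAB)
    S=tuple(np.array(s)+2*marg) if np.ndim(s) else s+2*marg
    out=np.zeros(img.shape[:2],np.uint8)
    big=hull(p,x,y,0,z0,h,S if np.ndim(s) else S)
    if np.ndim(s): big=hull(p,x,y,0,z0,h,max(s)+2*marg)
    m=np.full(img.shape[:2],cv2.GC_BGD,np.uint8)
    cv2.fillConvexPoly(m,np.int32(big),cv2.GC_PR_FGD)
    core=hull(p,x,y,0,z0,h,(min(s) if np.ndim(s) else s)*.6); cv2.fillConvexPoly(m,np.int32(core),cv2.GC_FGD)
    a,b=np.zeros((1,65)),np.zeros((1,65))
    cv2.grabCut(img[:,:,::-1].copy(),m,None,a,b,6,cv2.GC_INIT_WITH_MASK)
    return ((m==1)|(m==3)).astype(np.uint8)
def fit(p,mask,x,y,z0,h,s):
    K=4; ys,xs=np.where(mask); o=np.array([xs.min()-12,ys.min()-12]); w=np.array([xs.max()+12,ys.max()+12])-o
    M=cv2.resize(mask[o[1]:o[1]+w[1],o[0]:o[0]+w[0]]*255,None,fx=K,fy=K,interpolation=cv2.INTER_LINEAR)>127
    def cost(v):
        c=np.zeros(M.shape,np.uint8); cv2.fillConvexPoly(c,np.int32(np.round(((hull(p,v[0],v[1],v[2]/30,z0,h,s)-o+.5)*K-.5)*16)),1,shift=4)
        c=c>0; return 1-(c&M).sum()/(c|M).sum()
    best=None
    for a in ((0,-.5,.5) if np.ndim(s) else (0,)):
        simp=np.array([[x,y,a*30],[x+8,y,a*30],[x,y+8,a*30],[x,y,a*30+9]])
        r=minimize(cost,[x,y,a*30],method="Nelder-Mead",options=dict(initial_simplex=simp,xatol=.1,fatol=1e-4))
        if best is None or r.fun<best.fun: best=r
    return best.x[0],best.x[1],np.degrees(best.x[2]/30),best.fun
E
python3 - <<'E'
from fit import *
p=viewer.grab_frame("top"); tiles=[]
for k,(x,y,z0,h,s) in O.items():
    m=segment(p,x,y,z0,h,s); f=fit(p,m,x,y,z0,h,s); print(k,np.round(f,2))
    im=cv2.resize(p["img"][:,:,::-1],None,fx=4,fy=4)
    c,_=cv2.findContours(cv2.resize(m,None,fx=4,fy=4),0,2); cv2.drawContours(im,c,-1,(0,255,0),1)
    cv2.polylines(im,[np.int32((hull(p,f[0],f[1],np.radians(f[2]),z0,h,s)+.5)*4)],True,(0,0,255),1)
    u=np.int32(proj(p,(x,y,10))*4); tiles.append(im[u[1]-130:u[1]+130,u[0]-100:u[0]+100])
tiles.append(tiles[0]*0)
cv2.imwrite("pics/fit.png",np.vstack([np.hstack(tiles[:4]),np.hstack(tiles[4:])]))
for uv in ((507,196),(448,130),(350,56)): print(onz(p,uv,450),onz(p,uv,600))
E
```

```text
square [ 4.2717e+02  1.7356e+02 -4.0000e-01  1.2000e-01]
round [ 4.6391e+02 -4.3840e+01  7.8000e-01  1.3000e-01]
large [ 4.2511e+02 -1.9340e+02 -1.1550e+01  9.0000e-02]
middle [5.5425e+02 4.0923e+02 4.8600e+00 7.0000e-02]
small [ 4.0227e+02  3.3680e+02 -6.6600e+00  1.4000e-01]
solder [ 6.1958e+02 -3.0150e+01  1.1840e+01  5.0000e-02]
braid [5.8867e+02 2.7006e+02 7.8600e+00 4.2000e-01]
[ 451.13185195 -402.19859307] [ 434.53943943 -331.29007679]
[ 576.14608139 -300.83811799] [ 539.23859239 -246.40089311]
[ 721.07910116 -124.80597131] [660.61969016 -98.97434228]
```

View pics/fit.png

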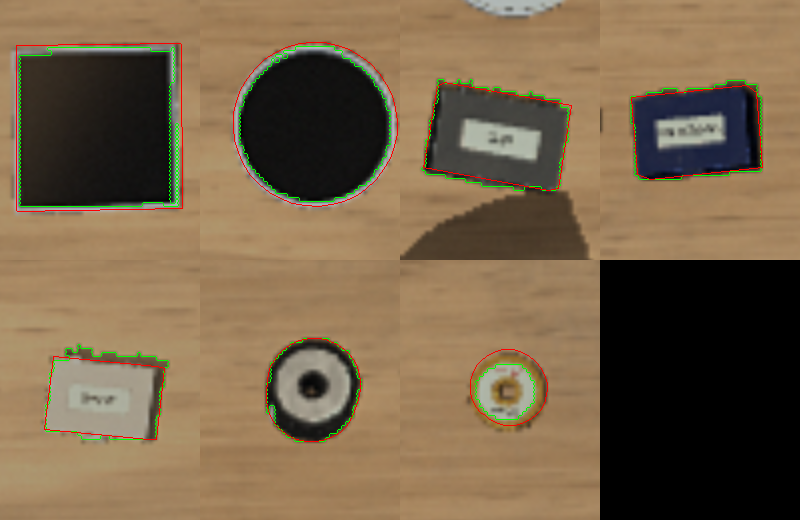

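The crop confirms the choices: black round tray, dark-grey, blue and pale boxes, solder reel and braid reel. The box and solder fits are good. The tray fits should use the black floor, and the braid its label ring, so I refine those two.

```bash
cat > mv.py <<'E'
"""python3 mv.py speed_mm x,y,z,yaw ... : tool rows from the present pose through world waypoints"""
import sys; from h import *
def rows(pos,yaw,wps,sp):
    out=[]
    for x,y,z,w in wps:
        d=np.array([x,y,z])-pos; dy=(w-yaw+180)%360-180
        n=max(int(np.ceil(max(np.linalg.norm(d)/sp,abs(dy)/7))),1)
        for i in range(n):
            a=np.radians(yaw); r=np.array([[np.cos(a),np.sin(a),0],[np.sin(a),-np.cos(a),0],[0,0,-1]])
            out.append([*(np.round(r@d/n/10,2)+0),0,0,round(-np.radians(dy/n),4)]); yaw+=dy/n
        pos=np.array([x,y,z],float); out.append(None)
    return out
if __name__=="__main__":
    s=sensors.state(); print("at",round(s["time_s"],2),np.round(s["ee_pos"],1),np.round(s["ee_rot"],2))
    for r in rows(s["ee_pos"],s["ee_rot"][2],[tuple(map(float,a.split(','))) for a in sys.argv[2:]],float(sys.argv[1])):
        print("--" if r is None else ",".join(f"{v:g}" for v in r))
E
python3 - <<'E'
from fit import *
p=viewer.grab_frame("top"); g=p["img"].max(2)
for k,s in (("square",(102,102)),("round",102)):
    x,y=O[k][:2]; roi=np.zeros(g.shape,np.uint8); cv2.fillConvexPoly(roi,np.int32(hull(p,x,y,0,0,7,(116,116))),1)
    for th in (80,100):
        m=((g<th)&(roi>0)).astype(np.uint8)
        print(k,np.round(fit(p,m,x,y,4,1,s),2))
x,y=585,274; roi=np.zeros(g.shape,np.uint8); cv2.fillConvexPoly(roi,np.int32(hull(p,x,y,0,0,12,54)),1)
hsv=cv2.cvtColor(p["img"],cv2.COLOR_RGB2HSV)
m=((hsv[:,:,1]<60)&(roi>0)).astype(np.uint8); ys,xs=np.where(m); print(m.sum(),onz(p,((xs.min()+xs.max())/2,(ys.min()+ys.max())/2),12))
E
python3 mv.py 40 162,-330,228,50 300,-230,200,78.5 425,-193.5,120,78.5
```

```text
square [4.2600e+02 1.7566e+02 5.9000e-01 3.0000e-02]
square [ 4.2608e+02  1.7558e+02 -6.0000e-02  3.0000e-02]
round [ 4.6246e+02 -4.3170e+01  7.1400e+00  3.0000e-02]
round [ 4.624e+02 -4.353e+01  8.130e+00  3.000e-02]
106 [584.64772132 270.38312165]
at 1.1 [ 162.1 -551.7  228. ] [179.99  -0.    16.37]
1.04,-3.55,0,0,0,-0.0978
1.38,-3.43,0,0,0,-0.0978
1.71,-3.28,0,0,0,-0.0978
2.02,-3.09,0,0,0,-0.0978
2.31,-2.88,0,0,0,-0.0978
2.58,-2.64,0,0,0,-0.0978
--
3.31,0.83,0.56,0,0,-0.0995
3.21,1.15,0.56,0,0,-0.0995
3.08,1.47,0.56,0,0,-0.0995
2.92,1.76,0.56,0,0,-0.0995
2.73,2.05,0.56,0,0,-0.0995
--
1.52,2.88,2,0,0,-0
1.52,2.88,2,0,0,-0
1.52,2.88,2,0,0,-0
1.52,2.88,2,0,0,-0
--
```

Call:
step_arm(plan=[1.04,-3.55,0,0,0,-0.0978,1.38,-3.43,0,0,0,-0.0978,1.71,-3.28,0,0,0,-0.0978,2.02,-3.09,0,0,0,-0.0978,2.31,-2.88,0,0,0,-0.0978], hand=9, newtons=20)

```text
time_s: 1.52
ee_pos: [161.7, -365.2, 227.8]
ee_rot: [180.0, -0.0, 44.6]
force: [0.2, -0.3, -0.3]
gripper_width: 90.4
gripper_force: 0.0
```

Call:
step_arm(plan=[2.58,-2.64,0,0,0,-0.0978,3.31,0.83,0.56,0,0,-0.0995,3.21,1.15,0.56,0,0,-0.0995,3.08,1.47,0.56,0,0,-0.0995,2.92,1.76,0.56,0,0,-0.0995])

```text
time_s: 1.93
ee_pos: [273.3, -248.8, 205.8]
ee_rot: [179.9, 0.1, 73.0]
force: [0.5, -0.6, -0.3]
gripper_width: 89.8
gripper_force: 0.0
```

Call:
step_arm(plan=[2.73,2.05,0.56,0,0,-0.0995,1.52,2.88,2,0,0,0,1.52,2.88,2,0,0,0,1.52,2.88,2,0,0,0,1.52,2.88,2,0,0,0])

```text
time_s: 2.35
ee_pos: [426.7, -192.4, 119.3]
ee_rot: [179.9, 0.0, 78.5]
force: [0.5, -0.9, 0.4]
gripper_width: 90.1
gripper_force: 0.0
```

```bash
python3 mv.py 25 425,-193.5,20,78.5
```

```text
at 2.35 [ 426.7 -192.4  119.3] [1.7994e+02 3.0000e-02 7.8540e+01]
-0.04,-0.04,2.48,0,0,0.0002
-0.04,-0.04,2.48,0,0,0.0002
-0.04,-0.04,2.48,0,0,0.0002
-0.04,-0.04,2.48,0,0,0.0002
--
```

Call:
step_arm(plan=[0,0,2.5,0,0,0,0,0,2.5,0,0,0,0,0,2.5,0,0,0,0,0,2.5,0,0,0,0,0,0,0,0,0])

```text
time_s: 2.77
ee_pos: [422.3, -191.8, 16.4]
ee_rot: [-179.5, -0.1, 78.5]
force: [-0.7, 0.5, 0.7]
gripper_width: 90.3
gripper_force: 0.0
```

Call:
step_arm(plan=[0,0,0,0,0,0,0,0,0,0,0,0,0,0,0,0,0,0,0,0,0,0,0,0,0,0,0,0,0,0], hand=4.5)

```text
time_s: 3.18
ee_pos: [425.6, -193.6, 21.1]
ee_rot: [179.9, 0.0, 78.5]
force: [-0.2, 0.4, -0.4]
gripper_width: 60.0
gripper_force: 0.2
```

Call:
step_arm(plan=[0,0,0,0,0,0,0,0,0,0,0,0,0,0,0,0,0,0,0,0,0,0,0,0,0,0,0,0,0,0])

```text
time_s: 3.6
ee_pos: [425.4, -193.5, 20.9]
ee_rot: [179.9, 0.0, 78.5]
force: [-1.0, -0.4, 6.1]
gripper_width: 55.1
gripper_force: 20.0
```

```bash
python3 mv.py 35 425,-193.5,110,78.5 426,175.5,110,90.3
```

```text
at 3.6 [ 425.4 -193.5   20.9] [1.7993e+02 2.0000e-02 7.8500e+01]
0,-0.01,-2.97,0,0,-0
0,-0.01,-2.97,0,0,-0
0,-0.01,-2.97,0,0,-0
--
3.29,-0.66,0,0,0,-0.0187
3.3,-0.6,0,0,0,-0.0187
3.31,-0.54,0,0,0,-0.0187
3.32,-0.47,0,0,0,-0.0187
3.33,-0.41,0,0,0,-0.0187
3.34,-0.35,0,0,0,-0.0187
3.34,-0.29,0,0,0,-0.0187
3.35,-0.22,0,0,0,-0.0187
3.35,-0.16,0,0,0,-0.0187
3.35,-0.1,0,0,0,-0.0187
3.35,-0.04,0,0,0,-0.0187
--
```

Call:
step_arm(plan=[0,0,-2,0,0,0,0,0,-3.5,0,0,0,0,0,-3.5,0,0,0,3.29,-0.66,0,0,0,-0.0187,3.3,-0.6,0,0,0,-0.0187])

```text
time_s: 4.02
ee_pos: [427.1, -127.0, 112.3]
ee_rot: [179.6, 0.1, 80.5]
force: [0.5, -0.4, -1.7]
gripper_width: 55.0
gripper_force: 20.0
```

Call:
step_arm(plan=[3.31,-0.54,0,0,0,-0.0187,3.32,-0.47,0,0,0,-0.0187,3.33,-0.41,0,0,0,-0.0187,3.34,-0.35,0,0,0,-0.0187,3.34,-0.29,0,0,0,-0.0187])

```text
time_s: 4.43
ee_pos: [425.3, 43.1, 110.1]
ee_rot: [180.0, 0.0, 86.0]
force: [0.6, -1.0, 0.4]
gripper_width: 55.0
gripper_force: 20.0
```

Call:
step_arm(plan=[3.35,-0.22,0,0,0,-0.0187,3.35,-0.16,0,0,0,-0.0187,3.35,-0.1,0,0,0,-0.0187,3.35,-0.04,0,0,0,-0.0187,0,0,0,0,0,0])

```text
time_s: 4.85
ee_pos: [426.7, 180.6, 110.3]
ee_rot: [179.9, -0.2, 90.6]
force: [0.3, -0.5, 0.1]
gripper_width: 55.1
gripper_force: 20.0
```

Call:
step_arm(plan=[0,0,0,0,0,0,0,0,0,0,0,0,0,0,0,0,0,0])

```text
time_s: 5.1
ee_pos: [425.8, 174.6, 109.8]
ee_rot: [-180.0, 0.0, 90.2]
force: [0.8, 0.3, -1.1]
gripper_width: 55.5
gripper_force: 20.0
```

```bash
python3 mv.py 35 426,175.5,26,90.3
```

```text
at 5.1 [425.8 174.6 109.8] [-1.7997e+02  3.0000e-02  9.0220e+01]
0.03,0.01,2.79,0,0,-0.0005
0.03,0.01,2.79,0,0,-0.0005
0.03,0.01,2.79,0,0,-0.0005
--
```

Call:
step_arm(plan=[0,0,3,0,0,0,0,0,3,0,0,0,0,0,1.5,0,0,0,0,0,0.7,0,0,0,0,0,0.2,0,0,0])

```text
time_s: 5.52
ee_pos: [425.3, 174.3, 25.0]
ee_rot: [-179.8, 0.1, 90.2]
force: [0.3, -0.6, 1.2]
gripper_width: 55.2
gripper_force: 20.0
```

Call:
step_arm(plan=[0,0,0,0,0,0,0,0,0.1,0,0,0,0,0,0,0,0,0])

```text
time_s: 5.77
ee_pos: [427.0, 175.8, 25.9]
ee_rot: [179.9, -0.0, 90.3]
force: [0.7, -0.6, 0.4]
gripper_width: 55.4
gripper_force: 20.0
```

Call:
step_arm(plan=[0,0,0,0,0,0,0,0,0,0,0,0,0,0,0,0,0,0,0,0,0,0,0,0], hand=7)

```text
time_s: 6.1
ee_pos: [426.3, 175.8, 25.2]
ee_rot: [180.0, -0.0, 90.3]
force: [0.9, -0.1, -0.5]
gripper_width: 70.2
gripper_force: 0.0
```

Call:
step_arm(plan=[0,0,-1.5,0,0,0,0,0,-3,0,0,0,0,0,-4,0,0,0,0,0,-1,0,0,0])

```text
time_s: 6.43
ee_pos: [428.8, 176.8, 124.7]
ee_rot: [179.5, -0.2, 90.3]
force: [0.3, -0.1, 0.3]
gripper_width: 70.2
gripper_force: 0.0
```

```bash
python3 mv.py 40 555,395,122,95 554.5,409,23,95; python3 - <<'E'
from fit import *
p=viewer.grab_frame("top")
cv2.imwrite("pics/a.png",cv2.resize(p["img"][:,:,::-1],(800,600)))
E
```

```text
at 6.43 [428.8 176.8 124.7] [179.53  -0.18  90.29]
3.11,1.82,0.04,0,0,-0.0117
3.09,1.86,0.04,0,0,-0.0117
3.06,1.89,0.04,0,0,-0.0117
3.04,1.93,0.04,0,0,-0.0117
3.02,1.96,0.04,0,0,-0.0117
3,2,0.04,0,0,-0.0117
2.97,2.03,0.04,0,0,-0.0117
--
0.47,0.02,3.3,0,0,-0
0.47,0.02,3.3,0,0,-0
0.47,0.02,3.3,0,0,-0
--
```

Call:
step_arm(plan=[3.11,1.82,0,0,0,-0.0117,3.09,1.86,0,0,0,-0.0117,3.06,1.89,0,0,0,-0.0117,3.04,1.93,0,0,0,-0.0117,3.02,1.96,0,0,0,-0.0117], hand=9)

```text
time_s: 6.9
ee_pos: [516.3, 332.7, 118.7]
ee_rot: [-179.9, 0.1, 93.7]
force: [0.6, -1.5, 0.5]
gripper_width: 90.1
gripper_force: 0.0
```

Call:
step_arm(plan=[3,2,0,0,0,-0.0117,3,2,0,0,0,-0.0117,0,0,0,0,0,0,0,0,0,0,0,0,0,0,0,0,0,0])

```text
time_s: 7.32
ee_pos: [551.0, 393.4, 118.3]
ee_rot: [-179.8, 0.1, 95.0]
force: [-0.6, 0.1, 0.0]
gripper_width: 89.9
gripper_force: 0.0
```

```bash
python3 mv.py 30 554.5,409,19,94.9; python3 - <<'E'
from fit import *
p=viewer.grab_frame("top")
m=segment(p,426,175.5,4,32,(55,85),5)
m2=((p["img"].max(2)<200)).astype(np.uint8)
im=cv2.resize(p["img"][:,:,::-1],None,fx=5,fy=5); u=np.int32(proj(p,(426,175.5,36))*5)
cv2.polylines(im,[np.int32((hull(p,426,175.5,0,4,32,(55,85))+.5)*5)],True,(0,0,255),1)
cv2.imwrite("pics/b.png",im[u[1]-200:u[1]+200,u[0]-250:u[0]+250])
E
```

```text
at 7.32 [551.  393.4 118.3] [-1.7984e+02  1.2000e-01  9.5000e+01]
0.38,0.12,2.48,0,0,0.0004
0.38,0.12,2.48,0,0,0.0004
0.38,0.12,2.48,0,0,0.0004
0.38,0.12,2.48,0,0,0.0004
--
```

View pics/b.png

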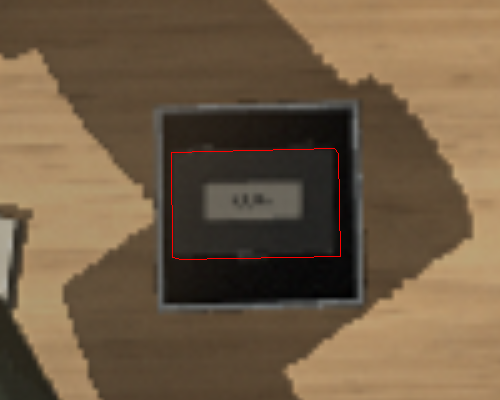

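The crop shows the large box squared in the tray, with its label at (253,200) against the predicted centre (256,204). It sits within 2–3 mm.

Call:
step_arm(plan=[1.5,0.4,2.5,0,0,0,0,0,2.5,0,0,0,0,0,2.5,0,0,0,0,0,2,0,0,0,0,0,0.4,0,0,0])

```text
time_s: 7.78
ee_pos: [551.9, 406.5, 17.2]
ee_rot: [-179.6, 0.3, 94.9]
force: [-1.3, -0.4, -0.2]
gripper_width: 89.9
gripper_force: 0.0
```

Call:
step_arm(plan=[0,0,0,0,0,0,0,0,0,0,0,0,0,0,0,0,0,0,0,0,0,0,0,0,0,0,0,0,0,0], hand=4.2)

```text
time_s: 8.2
ee_pos: [555.4, 409.8, 22.4]
ee_rot: [179.9, -0.1, 95.0]
force: [-0.2, 0.3, 0.5]
gripper_width: 59.5
gripper_force: 0.0
```

Call:
step_arm(plan=[0,0,0,0,0,0,0,0,0,0,0,0,0,0,0,0,0,0,0,0,0,0,0,0,0,0,0,0,0,0])

```text
time_s: 8.62
ee_pos: [555.0, 409.7, 21.9]
ee_rot: [179.9, -0.0, 95.0]
force: [-0.3, -0.7, 4.9]
gripper_width: 52.3
gripper_force: 20.0
```

```bash
python3 mv.py 35 554.5,409,120,95 426,176,120,90.3
```

```text
at 8.62 [555.  409.7  21.9] [ 1.7994e+02 -3.0000e-02  9.4980e+01]
-0.02,-0.02,-3.27,0,0,-0.0001
-0.02,-0.02,-3.27,0,0,-0.0001
-0.02,-0.02,-3.27,0,0,-0.0001
--
-2.76,-1.85,0,0,0,0.0103
-2.78,-1.83,0,0,0,0.0103
-2.8,-1.8,0,0,0,0.0103
-2.82,-1.77,0,0,0,0.0103
-2.84,-1.74,0,0,0,0.0103
-2.85,-1.71,0,0,0,0.0103
-2.87,-1.68,0,0,0,0.0103
-2.89,-1.65,0,0,0,0.0103
--
```

Call:
step_arm(plan=[0,0,-2.5,0,0,0,0,0,-3.7,0,0,0,0,0,-3.6,0,0,0,-2.76,-1.85,0,0,0,0.0103,-2.78,-1.83,0,0,0,0.0103])

```text
time_s: 9.03
ee_pos: [524.2, 352.7, 121.4]
ee_rot: [179.6, -0.2, 93.9]
force: [0.8, -0.9, -0.6]
gripper_width: 52.3
gripper_force: 20.0
```

Call:
step_arm(plan=[-2.8,-1.8,0,0,0,0.0103,-2.82,-1.77,0,0,0,0.0103,-2.84,-1.74,0,0,0,0.0103,-2.85,-1.71,0,0,0,0.0103,-2.87,-1.68,0,0,0,0.0103])

```text
time_s: 9.45
ee_pos: [440.9, 204.3, 118.6]
ee_rot: [-180.0, 0.0, 90.8]
force: [0.6, 0.2, -0.4]
gripper_width: 52.1
gripper_force: 20.0
```

Call:
step_arm(plan=[-2.89,-1.65,0,0,0,0.0103,0,0,0,0,0,0,0,0,0,0,0,0,0,0,0,0,0,0,0,0,0,0,0,0])

```text
time_s: 9.87
ee_pos: [427.0, 177.3, 119.0]
ee_rot: [179.9, -0.0, 90.3]
force: [0.5, 0.8, -0.9]
gripper_width: 52.4
gripper_force: 20.0
```

```bash
python3 mv.py 35 426,176,58.5,90.3
```

```text
at 9.87 [427.  177.3 119. ] [ 1.7994e+02 -3.0000e-02  9.0290e+01]
-0.07,-0.05,3.03,0,0,-0.0001
-0.07,-0.05,3.03,0,0,-0.0001
--
```

Call:
step_arm(plan=[-0.1,0,2.5,0,0,0,0,0,2,0,0,0,0,0,1,0,0,0,0,0,0.4,0,0,0,0,0,0,0,0,0])

```text
time_s: 10.28
ee_pos: [426.2, 176.1, 59.1]
ee_rot: [-179.9, 0.0, 90.3]
force: [-0.0, -0.7, -0.7]
gripper_width: 52.2
gripper_force: 20.0
```

Call:
step_arm(plan=[0,0,0,0,0,0,0,0,0,0,0,0,0,0,0,0,0,0,0,0,0,0,0,0])

```text
time_s: 10.62
ee_pos: [426.5, 175.7, 60.4]
ee_rot: [179.9, -0.0, 90.3]
force: [-0.4, 0.8, -0.7]
gripper_width: 52.2
gripper_force: 20.0
```

Lower about 2 mm more, release, and go to the small box at (402, 337), angle −6.7°.

Call:
step_arm(plan=[0,0,0.2,0,0,0,0,0,0,0,0,0,0,0,0,0,0,0])

```text
time_s: 10.87
ee_pos: [426.4, 175.6, 58.2]
ee_rot: [179.9, -0.0, 90.3]
force: [0.4, 0.4, 1.8]
gripper_width: 52.3
gripper_force: 20.0
```

Call:
step_arm(plan=[0,0,0,0,0,0,0,0,0,0,0,0,0,0,0,0,0,0,0,0,0,0,0,0], hand=7)

```text
time_s: 11.2
ee_pos: [425.9, 175.4, 57.8]
ee_rot: [-180.0, 0.0, 90.3]
force: [-0.0, 0.8, -0.8]
gripper_width: 69.9
gripper_force: 0.0
```

Call:
step_arm(plan=[0,0,-1,0,0,0,0,0,-2.5,0,0,0,0,0,-3,0,0,0,0,0,0,0,0,0])

```text
time_s: 11.53
ee_pos: [429.2, 176.7, 127.4]
ee_rot: [179.5, -0.2, 90.3]
force: [0.9, -0.1, -0.1]
gripper_width: 70.2
gripper_force: 0.0
```

```bash
python3 mv.py 35 402,337,123,83.5;python3 - <<'E'
from fit import *
p=viewer.grab_frame("top"); hsv=cv2.cvtColor(p["img"],cv2.COLOR_RGB2HSV)
# small box: bright, unsaturated
roi=np.zeros(hsv.shape[:2],np.uint8); cv2.fillConvexPoly(roi,np.int32(hull(p,404,338,0,0,26,110)),1)
for t in (45,60,75):
    m=((hsv[:,:,1]<t)&(hsv[:,:,2]>90)&(roi>0)).astype(np.uint8)
    ys,xs=np.where(m); r=cv2.minAreaRect(np.array([onz(p,q,26) for q in zip(xs,ys)],np.float32)); print(m.sum(),r)
E
```

```text
at 11.53 [429.2 176.7 127.4] [179.48  -0.19  90.25]
3.21,-0.53,0.09,0,0,0.0236
3.2,-0.6,0.09,0,0,0.0236
3.18,-0.68,0.09,0,0,0.0236
3.16,-0.75,0.09,0,0,0.0236
3.15,-0.83,0.09,0,0,0.0236
--
333 ((408.6990966796875, 334.7626647949219), (69.86881256103516, 67.29940795898438), 83.0628433227539)
385 ((410.3892822265625, 326.80950927734375), (72.97579193115234, 93.5291519165039), 3.538084030151367)
395 ((411.2046813964844, 328.6207275390625), (84.2234115600586, 90.31597900390625), 66.39237976074219)
```

Call:
step_arm(plan=[3.21,-0.4,0,0,0,0.0236,3.2,-0.5,0,0,0,0.0236,3.18,-0.6,0,0,0,0.0236,3.16,-0.65,0,0,0,0.0236,3.15,-0.7,0,0,0,0.0236], hand=9)

```text
time_s: 12.0
ee_pos: [403.3, 336.5, 121.6]
ee_rot: [-179.9, 0.1, 83.4]
force: [0.7, 0.4, -0.0]
gripper_width: 89.9
gripper_force: 0.0
```

Call:
step_arm(plan=[0,0,0,0,0,0,0,0,0,0,0,0,0,0,0,0,0,0,0,0,0,0,0,0,0,0,0,0,0,0])

```text
time_s: 12.42
ee_pos: [404.3, 334.3, 122.6]
ee_rot: [-180.0, 0.1, 83.4]
force: [0.1, -0.1, 0.1]
gripper_width: 90.2
gripper_force: 0.0
```

```bash
python3 mv.py 30 402,337,19,83.4
```

```text
at 12.42 [404.3 334.3 122.6] [-1.7997e+02  5.0000e-02  8.3420e+01]
0.06,-0.07,2.59,0,0,0.0001
0.06,-0.07,2.59,0,0,0.0001
0.06,-0.07,2.59,0,0,0.0001
0.06,-0.07,2.59,0,0,0.0001
--
```

Call:
step_arm(plan=[0.2,-0.2,3,0,0,0,0,0,3,0,0,0,0,0,2.5,0,0,0,0,0,1.5,0,0,0,0,0,0.3,0,0,0])

```text
time_s: 12.83
ee_pos: [401.2, 335.5, 17.4]
ee_rot: [-179.8, 0.2, 83.4]
force: [-0.7, -0.7, -0.2]
gripper_width: 89.8
gripper_force: 0.0
```

Call:
step_arm(plan=[0,0,0,0,0,0,0,0,0,0,0,0,0,0,0,0,0,0,0,0,0,0,0,0,0,0,0,0,0,0], hand=3.8)

```text
time_s: 13.25
ee_pos: [403.1, 338.2, 20.9]
ee_rot: [179.9, -0.1, 83.5]
force: [-0.2, -0.4, 0.7]
gripper_width: 59.5
gripper_force: 0.0
```

Call:
step_arm(plan=[0,0,0,0,0,0,0,0,0,0,0,0,0,0,0,0,0,0,0,0,0,0,0,0,0,0,0,0,0,0])

```text
time_s: 13.67
ee_pos: [402.7, 338.0, 20.4]
ee_rot: [180.0, -0.0, 83.5]
force: [-0.9, -0.6, 5.2]
gripper_width: 48.3
gripper_force: 20.0
```

```bash
python3 mv.py 32 402,337,130,83.4 426,176,130,90.3
```

```text
at 13.67 [402.7 338.   20.4] [ 1.7998e+02 -2.0000e-02  8.3500e+01]
-0.03,-0.02,-2.74,0,0,0.0004
-0.03,-0.02,-2.74,0,0,0.0004
-0.03,-0.02,-2.74,0,0,0.0004
-0.03,-0.02,-2.74,0,0,0.0004
--
-2.62,0.71,0,0,0,-0.0201
-2.63,0.65,0,0,0,-0.0201
-2.65,0.6,0,0,0,-0.0201
-2.66,0.55,0,0,0,-0.0201
-2.67,0.49,0,0,0,-0.0201
-2.68,0.44,0,0,0,-0.0201
--
```

Call:
step_arm(plan=[0,0,-2,0,0,0,0,0,-3.5,0,0,0,0,0,-3.5,0,0,0,0,0,-2,0,0,0,-2.62,0.71,0,0,0,-0.0201])

```text
time_s: 14.08
ee_pos: [409.8, 315.9, 134.7]
ee_rot: [179.5, -0.6, 84.8]
force: [1.4, -0.2, -0.3]
gripper_width: 48.4
gripper_force: 20.0
```

Call:
step_arm(plan=[-2.63,0.65,0,0,0,-0.0201,-2.65,0.6,0,0,0,-0.0201,-2.66,0.55,0,0,0,-0.0201,-2.67,0.49,0,0,0,-0.0201,-2.68,0.44,0,0,0,-0.0201])

```text
time_s: 14.5
ee_pos: [426.7, 175.5, 129.6]
ee_rot: [-180.0, 0.0, 90.5]
force: [0.5, 1.0, -0.0]
gripper_width: 48.6
gripper_force: 20.0
```

Call:
step_arm(plan=[0,0,0,0,0,0,0,0,0,0,0,0,0,0,0,0,0,0,0,0,0,0,0,0,0,0,0,0,0,0])

```text
time_s: 14.92
ee_pos: [426.8, 177.7, 129.8]
ee_rot: [-180.0, -0.0, 90.5]
force: [0.1, -0.0, -0.7]
gripper_width: 48.3
gripper_force: 20.0
```

```bash
python3 mv.py 20 426.2,175.6,86,90.3
```

```text
at 14.92 [426.8 177.7 129.8] [-180.     -0.     90.48]
-0.07,-0.02,1.46,0,0,0.0011
-0.07,-0.02,1.46,0,0,0.0011
-0.07,-0.02,1.46,0,0,0.0011
--
```

Call:
step_arm(plan=[-0.1,0,2,0,0,0,0,0,1.5,0,0,0,0,0,0.7,0,0,0,0,0,0.2,0,0,0,0,0,0,0,0,0])

```text
time_s: 15.33
ee_pos: [426.6, 176.3, 85.8]
ee_rot: [-180.0, 0.0, 90.5]
force: [-0.2, -0.2, -0.2]
gripper_width: 48.4
gripper_force: 20.0
```

Call:
step_arm(plan=[0,0,0,0,0,0,0,0,0,0,0,0,0,0,0,0,0,0,0,0,0,0,0,0])

```text
time_s: 15.67
ee_pos: [427.1, 175.9, 86.2]
ee_rot: [180.0, -0.0, 90.4]
force: [0.6, -0.5, -0.8]
gripper_width: 47.9
gripper_force: 20.0
```

Call:
step_arm(plan=[0,0,0.18,0,0,0,0,0,0,0,0,0,0,0,0,0,0,0])

```text
time_s: 15.92
ee_pos: [427.3, 175.9, 85.1]
ee_rot: [179.9, -0.0, 90.4]
force: [-0.6, 0.0, 7.0]
gripper_width: 48.1
gripper_force: 20.0
```

Call:
step_arm(plan=[0,0,0,0,0,0,0,0,0,0,0,0,0,0,0,0,0,0,0,0,0,0,0,0], hand=7)

```text
time_s: 16.25
ee_pos: [426.8, 175.7, 84.0]
ee_rot: [-180.0, 0.0, 90.4]
force: [-1.0, 0.2, -0.0]
gripper_width: 69.3
gripper_force: 0.0
```

Call:
step_arm(plan=[0,0,-1,0,0,0,0,0,-2.5,0,0,0,0,0,-3,0,0,0,0,0,0,0,0,0,0,0,0,0,0,0])

```text
time_s: 16.67
ee_pos: [427.9, 176.1, 150.3]
ee_rot: [179.8, -0.1, 90.4]
force: [0.3, 0.2, 0.0]
gripper_width: 69.9
gripper_force: 0.0
```

```bash
python3 mv.py 38 619.5,-30,130,90.3
```

```text
at 16.67 [427.9 176.1 150.3] [ 1.798e+02 -7.000e-02  9.041e+01]
-2.59,2.38,0.25,0,0,0.0002
-2.59,2.38,0.25,0,0,0.0002
-2.59,2.38,0.25,0,0,0.0002
-2.59,2.38,0.25,0,0,0.0002
-2.59,2.38,0.25,0,0,0.0002
-2.59,2.38,0.25,0,0,0.0002
-2.59,2.38,0.25,0,0,0.0002
-2.59,2.38,0.25,0,0,0.0002
--
```

Call:
step_arm(plan=[-2.59,2.38,0.2,0,0,0,-2.59,2.38,0.2,0,0,0,-2.59,2.38,0.2,0,0,0,-2.59,2.38,0.2,0,0,0,-2.59,2.38,0.2,0,0,0], hand=9.1, newtons=35)

```text
time_s: 17.08
ee_pos: [546.7, 45.7, 137.4]
ee_rot: [-179.8, 0.0, 90.4]
force: [-0.2, 0.8, 0.1]
gripper_width: 90.7
gripper_force: 0.0
```

Call:
step_arm(plan=[-2.59,2.38,0.2,0,0,0,-2.59,2.38,0.2,0,0,0,-2.5,2.38,0.2,0,0,0,0,0,0,0,0,0,0,0,0,0,0,0])

```text
time_s: 17.5
ee_pos: [618.5, -30.5, 130.7]
ee_rot: [-179.8, -0.0, 90.3]
force: [0.0, 0.8, 0.1]
gripper_width: 90.7
gripper_force: 0.0
```

Call:
step_arm(plan=[0,0,0,0,0,0,0,0,0,0,0,0])

```text
time_s: 17.67
ee_pos: [617.5, -28.3, 132.3]
ee_rot: [-179.9, -0.0, 90.5]
force: [0.3, 0.4, -0.6]
gripper_width: 91.0
gripper_force: 0.0
```

```bash
python3 mv.py 30 619.5,-30,25,90.3;  python3 - <<'E'
from fit import *
p=viewer.grab_frame("top")
im=cv2.resize(p["img"][:,:,::-1],None,fx=5,fy=5); 
for z0,h,s in ((4,32,(55,85)),(36,28,(52,76)),(64,26,(48,68))):cv2.polylines(im,[np.int32((hull(p,426,175.5,0,z0,h,s)+.5)*5)],True,(0,0,255),1)
u=np.int32(proj(p,(426,175.5,36))*5)
cv2.imwrite("pics/c.png",im[u[1]-200:u[1]+200,u[0]-250:u[0]+250])
E
```

```text
at 17.67 [617.5 -28.3 132.3] [-1.7987e+02 -2.0000e-02  9.0450e+01]
-0.04,0.05,2.68,0,0,0.0007
-0.04,0.05,2.68,0,0,0.0007
-0.04,0.05,2.68,0,0,0.0007
-0.04,0.05,2.68,0,0,0.0007
--
```

View pics/c.png

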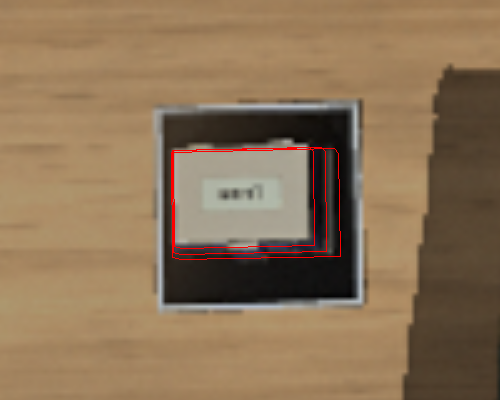

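The crop shows the stack squared and centred: white box at (240,196), with blue and dark edges nested on the predicted outlines. On to the solder reel.

Call:
step_arm(plan=[-0.2,0.2,3,0,0,0,0,0,3,0,0,0,0,0,2.5,0,0,0,0,0,1.5,0,0,0,0,0,0.7,0,0,0])

```text
time_s: 18.13
ee_pos: [618.5, -30.0, 23.8]
ee_rot: [-179.7, -0.0, 90.5]
force: [-0.6, 0.3, -0.0]
gripper_width: 90.7
gripper_force: 0.0
```

Call:
step_arm(plan=[0,0,0,0,0,0,0,0,0,0,0,0,0,0,0,0,0,0,0,0,0,0,0,0,0,0,0,0,0,0], hand=5.2)

```text
time_s: 18.55
ee_pos: [620.2, -31.1, 27.3]
ee_rot: [-180.0, 0.0, 90.4]
force: [-2.0, -0.3, 4.4]
gripper_width: 61.6
gripper_force: 35.0
```

Call:
step_arm(plan=[0,0,0,0,0,0,0,0,0,0,0,0,0,0,0,0,0,0,0,0,0,0,0,0,0,0,0,0,0,0])

```text
time_s: 18.97
ee_pos: [620.2, -31.1, 27.3]
ee_rot: [-180.0, -0.0, 90.4]
force: [-3.6, 1.0, 6.9]
gripper_width: 61.1
gripper_force: 35.0
```

```bash
python3 mv.py 25 619.5,-30,80,90.3 462.4,-43.4,80,90
```

```text
at 18.97 [620.2 -31.1  27.3] [-179.96   -0.     90.41]
0.04,-0.02,-1.76,0,0,0.0006
0.04,-0.02,-1.76,0,0,0.0006
0.04,-0.02,-1.76,0,0,0.0006
--
-0.18,-2.25,0,0,0,0.0007
-0.18,-2.25,0,0,0,0.0007
-0.18,-2.24,0,0,0,0.0007
-0.18,-2.24,0,0,0,0.0007
-0.19,-2.24,0,0,0,0.0007
-0.19,-2.24,0,0,0,0.0007
-0.19,-2.24,0,0,0,0.0007
--
```

Call:
step_arm(plan=[0,0,-1,0,0,0,0,0,-2,0,0,0,0,0,-2,0,0,0,-0.18,-2.25,0,0,0,0,-0.18,-2.25,0,0,0,0])

```text
time_s: 19.38
ee_pos: [577.5, -35.2, 77.6]
ee_rot: [179.7, 0.0, 90.4]
force: [-0.6, -0.2, -6.2]
gripper_width: 61.7
gripper_force: 35.0
```

Call:
step_arm(plan=[-0.18,-2.25,0,0,0,0,-0.18,-2.25,0,0,0,0,-0.18,-2.25,0,0,0,0,-0.18,-2.25,0,0,0,0,-0.18,-2.25,0,0,0,0])

```text
time_s: 19.8
ee_pos: [462.4, -45.0, 76.3]
ee_rot: [180.0, 0.0, 90.4]
force: [0.1, 0.3, -4.6]
gripper_width: 61.8
gripper_force: 35.0
```

Call:
step_arm(plan=[0,0,0,0,0,0,0,0,0,0,0,0,0,0,0,0,0,0,0,0,0,0,0,0,0,0,0,0,0,0])

```text
time_s: 20.22
ee_pos: [464.5, -44.9, 76.2]
ee_rot: [179.9, 0.0, 90.4]
force: [0.4, 0.6, -5.9]
gripper_width: 61.5
gripper_force: 35.0
```

```bash
python3 mv.py 20 462.4,-43.4,32,90.4
```

```text
at 20.22 [464.5 -44.9  76.2] [1.7993e+02 1.0000e-02 9.0410e+01]
0.05,-0.07,1.47,0,0,0.0001
0.05,-0.07,1.47,0,0,0.0001
0.05,-0.07,1.47,0,0,0.0001
--
```

Call:
step_arm(plan=[0.15,-0.2,2,0,0,0,0,0,1.4,0,0,0,0,0,0.7,0,0,0,0,0,0.2,0,0,0,0,0,0,0,0,0])

```text
time_s: 20.63
ee_pos: [461.7, -43.4, 32.8]
ee_rot: [-180.0, 0.0, 90.4]
force: [0.2, -0.7, -5.1]
gripper_width: 61.6
gripper_force: 35.0
```

Call:
step_arm(plan=[0,0,0,0,0,0,0,0,0,0,0,0,0,0,0,0,0,0,0,0,0,0,0,0])

```text
time_s: 20.97
ee_pos: [461.8, -43.5, 33.7]
ee_rot: [179.9, 0.0, 90.4]
force: [-0.8, -0.3, -4.8]
gripper_width: 61.4
gripper_force: 35.0
```

Call:
step_arm(plan=[0,0,0.22,0,0,0,0,0,0,0,0,0,0,0,0,0,0,0])

```text
time_s: 21.22
ee_pos: [461.9, -43.5, 31.4]
ee_rot: [179.9, 0.0, 90.4]
force: [0.9, 0.6, -0.7]
gripper_width: 61.1
gripper_force: 35.0
```

Call:
step_arm(plan=[0,0,0,0,0,0,0,0,0,0,0,0,0,0,0,0,0,0,0,0,0,0,0,0], hand=8)

```text
time_s: 21.55
ee_pos: [461.5, -43.4, 31.1]
ee_rot: [180.0, 0.0, 90.4]
force: [-0.6, -0.4, -0.2]
gripper_width: 80.0
gripper_force: 0.0
```

Call:
step_arm(plan=[0,0,-1.5,0,0,0,0,0,-3.5,0,0,0,0,0,-4,0,0,0,0,0,0,0,0,0,0,0,0,0,0,0])

```text
time_s: 21.97
ee_pos: [463.0, -43.6, 123.1]
ee_rot: [179.7, 0.0, 90.4]
force: [-0.0, -0.7, -0.0]
gripper_width: 80.1
gripper_force: 0.0
```

```bash
python3 mv.py 36 500,70,135,125 585,270.5,120,150
```

```text
at 21.97 [463.  -43.6 123.1] [1.7967e+02 5.0000e-02 9.0400e+01]
2.27,0.76,-0.24,0,0,-0.1208
2.16,1.02,-0.24,0,0,-0.1208
2.02,1.28,-0.24,0,0,-0.1208
1.85,1.51,-0.24,0,0,-0.1208
1.66,1.72,-0.24,0,0,-0.1208
--
1.65,2.64,0.21,0,0,-0.0623
1.48,2.74,0.21,0,0,-0.0623
1.31,2.82,0.21,0,0,-0.0623
1.13,2.9,0.21,0,0,-0.0623
0.95,2.96,0.21,0,0,-0.0623
0.76,3.02,0.21,0,0,-0.0623
0.57,3.06,0.21,0,0,-0.0623
--
```

Call:
step_arm(plan=[2.27,0.76,-0.24,0,0,-0.1208,2.16,1.02,-0.24,0,0,-0.1208,2.02,1.28,-0.24,0,0,-0.1208,1.85,1.51,-0.24,0,0,-0.1208,1.66,1.72,-0.24,0,0,-0.1208])

```text
time_s: 22.38
ee_pos: [497.5, 71.2, 131.5]
ee_rot: [-179.8, -0.1, 125.3]
force: [0.8, -1.3, 0.8]
gripper_width: 79.9
gripper_force: 0.0
```

Call:
step_arm(plan=[1.65,2.64,0.21,0,0,-0.0623,1.48,2.74,0.21,0,0,-0.0623,1.31,2.82,0.21,0,0,-0.0623,1.13,2.9,0.21,0,0,-0.0623,0.95,2.96,0.21,0,0,-0.0623])

```text
time_s: 22.8
ee_pos: [558.5, 214.7, 120.4]
ee_rot: [-179.8, -0.1, 143.0]
force: [0.8, -0.2, -0.6]
gripper_width: 80.1
gripper_force: 0.0
```

Call:
step_arm(plan=[0.76,3.02,0.21,0,0,-0.0623,0.57,3.06,0.21,0,0,-0.0623,0,0,0,0,0,0,0,0,0,0,0,0,0,0,0,0,0,0])

```text
time_s: 23.22
ee_pos: [582.3, 270.0, 116.5]
ee_rot: [-179.8, -0.1, 150.0]
force: [-0.7, 0.0, 0.3]
gripper_width: 79.7
gripper_force: 0.0
```

Call:
step_arm(plan=[0,0,0,0,0,0,0,0,0,0,0,0])

```text
time_s: 23.38
ee_pos: [582.9, 269.6, 118.1]
ee_rot: [-179.9, -0.0, 149.9]
force: [0.3, 0.1, 0.2]
gripper_width: 79.8
gripper_force: 0.0
```

```bash
python3 mv.py 25 585,270.5,17,150;  python3 - <<'E'
from fit import *
p=viewer.grab_frame("top")
m=segment(p,462,-43.5,4,42,62,15); print(fit(p,m,462,-43.5,4,42,62))
im=cv2.resize(p["img"][:,:,::-1],None,fx=5,fy=5)
cv2.polylines(im,[np.int32((hull(p,462.4,-43.4,0,4,42,62)+.5)*5)],True,(0,0,255),1)
u=np.int32(proj(p,(462,-43,20))*5)
cv2.imwrite("pics/d.png",im[u[1]-200:u[1]+200,u[0]-250:u[0]+250])
E
```

```text
at 23.38 [582.9 269.6 118.1] [-1.7994e+02 -2.0000e-02  1.4992e+02]
-0.03,0.04,2.02,0,0,-0.0003
-0.03,0.04,2.02,0,0,-0.0003
-0.03,0.04,2.02,0,0,-0.0003
-0.03,0.04,2.02,0,0,-0.0003
-0.03,0.04,2.02,0,0,-0.0003
--
(np.float64(461.8428806820308), np.float64(-37.07148768594197), np.float64(34.976223099932035), np.float64(0.40824363349960624))
```

View pics/d.png

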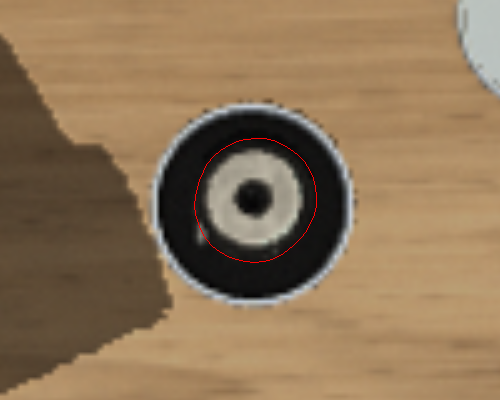

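The solder reel stands in the round tray: its hub is at (253,198) and the tray's middle at (254,204) in the crop. I compute its exact top centre while lowering onto the braid.

Call:
step_arm(plan=[-0.1,0.2,3,0,0,0,0,0,3,0,0,0,0,0,2.5,0,0,0,0,0,1.2,0,0,0,0,0,0.4,0,0,0])

```text
time_s: 23.85
ee_pos: [583.9, 270.8, 15.1]
ee_rot: [-179.8, -0.1, 150.0]
force: [-0.8, 0.4, 0.4]
gripper_width: 79.8
gripper_force: 0.0
```

Call:
step_arm(plan=[0,0,0,0,0,0,0,0,0,0,0,0,0,0,0,0,0,0,0,0,0,0,0,0], newtons=15)

```text
time_s: 24.18
ee_pos: [586.3, 272.5, 18.9]
ee_rot: [179.9, 0.1, 150.0]
force: [-0.1, 0.5, -0.0]
gripper_width: 79.8
gripper_force: 0.0
```

```bash
python3 - <<'E'
from fit import *
p=viewer.grab_frame("top"); u=np.int32(proj(p,(462,-43,20))*5)
print(onz(p,(u+[3,-2])/5-.4,46), onz(p,(u+[4,4])/5-.4,5.5), sensors.state()["ee_pos"])
E
```

```text
[462.03471471 -41.61627681] [462.24795748 -44.37651808] [586.09435397 272.39584063  18.69763285]
```

Lower 2 mm more and close.

Call:
step_arm(plan=[0,-0.1,0.2,0,0,0,0,0,0,0,0,0,0,0,0,0,0,0])

```text
time_s: 24.48
ee_pos: [584.7, 271.1, 15.3]
ee_rot: [-180.0, 0.0, 150.0]
force: [0.4, -0.6, 0.4]
gripper_width: 80.0
gripper_force: 0.0
```

Call:
step_arm(plan=[0,0,0,0,0,0,0,0,0,0,0,0,0,0,0,0,0,0,0,0,0,0,0,0,0,0,0,0,0,0], hand=4)

```text
time_s: 24.9
ee_pos: [584.8, 271.2, 15.2]
ee_rot: [-180.0, 0.0, 150.0]
force: [-0.4, -0.1, -0.4]
gripper_width: 49.3
gripper_force: 9.3
```

Call:
step_arm(plan=[0,0,0,0,0,0,0,0,0,0,0,0,0,0,0,0,0,0,0,0,0,0,0,0])

```text
time_s: 25.23
ee_pos: [584.8, 271.2, 15.2]
ee_rot: [-180.0, 0.0, 150.0]
force: [0.1, -0.5, -1.7]
gripper_width: 49.5
gripper_force: 15.0
```

```bash
python3 mv.py 30 585,270.5,120,150 520,100,125,130 462,-42.5,110,110
```

```text
at 25.23 [584.8 271.2  15.2] [-180.    0.  150.]
-0.01,-0.01,-2.62,0,0,0
-0.01,-0.01,-2.62,0,0,0
-0.01,-0.01,-2.62,0,0,0
-0.01,-0.01,-2.62,0,0,0
--
-0.41,-2.57,-0.07,0,0,0.0499
-0.54,-2.55,-0.07,0,0,0.0499
-0.67,-2.52,-0.07,0,0,0.0499
-0.79,-2.48,-0.07,0,0,0.0499
-0.92,-2.44,-0.07,0,0,0.0499
-1.04,-2.39,-0.07,0,0,0.0499
-1.15,-2.34,-0.07,0,0,0.0499
--
-1.2,-2.27,0.25,0,0,0.0582
-1.33,-2.19,0.25,0,0,0.0582
-1.45,-2.11,0.25,0,0,0.0582
-1.57,-2.02,0.25,0,0,0.0582
-1.69,-1.93,0.25,0,0,0.0582
-1.8,-1.83,0.25,0,0,0.0582
--
```

Call:
step_arm(plan=[0,0,-2,0,0,0,0,0,-3,0,0,0,0,0,-3.5,0,0,0,0,0,-2,0,0,0,-0.41,-2.57,-0.07,0,0,0.0499])

```text
time_s: 25.65
ee_pos: [580.0, 251.2, 126.5]
ee_rot: [179.3, 0.4, 147.2]
force: [1.3, -0.7, 1.2]
gripper_width: 49.4
gripper_force: 15.0
```

Call:
step_arm(plan=[-0.54,-2.55,-0.07,0,0,0.0499,-0.67,-2.52,-0.07,0,0,0.0499,-0.79,-2.48,-0.07,0,0,0.0499,-0.92,-2.44,-0.07,0,0,0.0499,-1.04,-2.39,-0.07,0,0,0.0499])

```text
time_s: 26.07
ee_pos: [528.4, 124.0, 124.5]
ee_rot: [-180.0, 0.0, 132.7]
force: [0.4, 0.4, -0.7]
gripper_width: 49.6
gripper_force: 15.0
```

Call:
step_arm(plan=[-1.15,-2.34,-0.07,0,0,0.0499,-1.2,-2.27,0.25,0,0,0.0582,-1.33,-2.19,0.25,0,0,0.0582,-1.45,-2.11,0.25,0,0,0.0582,-1.57,-2.02,0.25,0,0,0.0582])

```text
time_s: 26.48
ee_pos: [480.5, 4.8, 115.2]
ee_rot: [180.0, 0.0, 116.5]
force: [0.1, 0.5, 0.4]
gripper_width: 49.5
gripper_force: 15.0
```

Call:
step_arm(plan=[-1.69,-1.93,0.25,0,0,0.0582,-1.8,-1.83,0.25,0,0,0.0582,0,0,0,0,0,0,0,0,0,0,0,0,0,0,0,0,0,0])

```text
time_s: 26.9
ee_pos: [462.2, -41.5, 110.4]
ee_rot: [180.0, 0.0, 110.0]
force: [0.1, 0.1, -0.4]
gripper_width: 49.5
gripper_force: 15.0
```

Call:
step_arm(plan=[0,0,0,0,0,0,0,0,0,0,0,0,0,0,0,0,0,0])

```text
time_s: 27.15
ee_pos: [462.2, -41.0, 110.2]
ee_rot: [180.0, 0.0, 110.1]
force: [-0.6, -0.6, -0.5]
gripper_width: 49.2
gripper_force: 15.0
```

```bash
python3 mv.py 20 462,-42.5,63,110
```

```text
at 27.15 [462.2 -41.  110.2] [1.7999e+02 1.0000e-02 1.1006e+02]
-0.04,-0.02,1.57,0,0,0.0004
-0.04,-0.02,1.57,0,0,0.0004
-0.04,-0.02,1.57,0,0,0.0004
--
```

Call:
step_arm(plan=[-0.1,0,2,0,0,0,0,0,1.6,0,0,0,0,0,0.8,0,0,0,0,0,0.2,0,0,0,0,0,0,0,0,0])

```text
time_s: 27.57
ee_pos: [462.0, -42.4, 63.8]
ee_rot: [-179.9, -0.0, 110.0]
force: [0.6, 0.2, 0.2]
gripper_width: 49.3
gripper_force: 15.0
```

Call:
step_arm(plan=[0,0,0,0,0,0,0,0,0,0,0,0,0,0,0,0,0,0,0,0,0,0,0,0])

```text
time_s: 27.9
ee_pos: [462.5, -42.7, 64.7]
ee_rot: [179.9, 0.0, 110.0]
force: [-0.1, 0.9, -0.7]
gripper_width: 49.6
gripper_force: 15.0
```

Call:
step_arm(plan=[0,0,0.33,0,0,0,0,0,0,0,0,0,0,0,0,0,0,0])

```text
time_s: 28.15
ee_pos: [462.7, -42.7, 61.1]
ee_rot: [179.9, 0.0, 110.0]
force: [0.2, 0.3, 1.4]
gripper_width: 49.4
gripper_force: 15.0
```

Call:
step_arm(plan=[0,0,0,0,0,0,0,0,0,0,0,0,0,0,0,0,0,0,0,0,0,0,0,0], hand=7)

```text
time_s: 28.48
ee_pos: [461.8, -42.6, 60.7]
ee_rot: [-180.0, -0.0, 110.0]
force: [0.9, -1.0, -0.4]
gripper_width: 69.6
gripper_force: 0.0
```

Call:
step_arm(plan=[0,0,-0.8,0,0,0,0,0,-2.5,0,0,0,0,0,-3.5,0,0,0,0,0,-4,0,0,0,0,0,-3,0,0,0])

```text
time_s: 28.9
ee_pos: [462.5, -42.7, 202.1]
ee_rot: [179.9, 0.1, 110.0]
force: [1.6, 0.1, -0.1]
gripper_width: 70.0
gripper_force: 0.0
```

```bash
python3 mv.py 36 320,60,200,110
```

```text
at 28.9 [462.5 -42.7 202.1] [1.7986e+02 7.0000e-02 1.0998e+02]
2.9,-1.98,0.04,0,0,-0.0001
2.9,-1.98,0.04,0,0,-0.0001
2.9,-1.98,0.04,0,0,-0.0001
2.9,-1.98,0.04,0,0,-0.0001
2.9,-1.98,0.04,0,0,-0.0001
--
```

Call:
step_arm(plan=[2.9,-1.98,0,0,0,0,2.9,-1.98,0,0,0,0,2.9,-1.98,0,0,0,0,2.9,-1.98,0,0,0,0,2.5,-1.98,0,0,0,0])

```text
time_s: 29.32
ee_pos: [319.1, 56.8, 199.2]
ee_rot: [180.0, -0.0, 109.9]
force: [0.1, -0.1, 0.1]
gripper_width: 69.8
gripper_force: 0.0
```

Call:
step_arm(plan=[0,0,0,0,0,0,0,0,0,0,0,0,0,0,0,0,0,0,0,0,0,0,0,0,0,0,0,0,0,0])

```text
time_s: 29.73
ee_pos: [321.9, 55.7, 198.9]
ee_rot: [180.0, 0.0, 109.9]
force: [-0.0, -0.3, 0.4]
gripper_width: 70.0
gripper_force: 0.0
```

```bash
python3 - <<'E'
from fit import *
T=[]
for n,k in (("top",4),("side",5)):
    p=viewer.grab_frame(n); im=cv2.resize(p["img"][:,:,::-1],None,fx=k,fy=k)
    for c in ((426,175.5,40),(462.4,-43.4,30)):
        u=np.int32(proj(p,c)*k); T.append(im[u[1]-150:u[1]+150,u[0]-200:u[0]+200])
    for nm,z in (("small_box_center",77),("middle_box_center",50),("large_box_center",20),("solder_reel_center",25),("braid_reel_center",52),("tin_center",7.5),("tape_roll_center",9)):
        for d in viewer.pinpoint(nm,p)[:1]: print(n,nm,round(d["score"],2),np.round(onz(p,d["location"],z)))
cv2.imwrite("pics/e.png",np.vstack([np.hstack(T[:2]),np.hstack(T[2:])]))
E
```

```text
top small_box_center 0.67 [428. 182.]
top middle_box_center 0.59 [424. 173.]
top large_box_center 0.45 [431. 173.]
top solder_reel_center 0.74 [465. -39.]
top braid_reel_center 0.79 [467. -34.]
top tin_center 0.63 [592. 121.]
top tape_roll_center 0.85 [ 396. -359.]
side small_box_center 0.89 [433. 180.]
side middle_box_center 0.77 [428. 168.]
side large_box_center 0.79 [425. 187.]
side solder_reel_center 0.79 [455. -24.]
side braid_reel_center 0.45 [454. -23.]
side tin_center 0.51 [460. -36.]
side tape_roll_center 0.56 [455.  88.]
```

View pics/e.png

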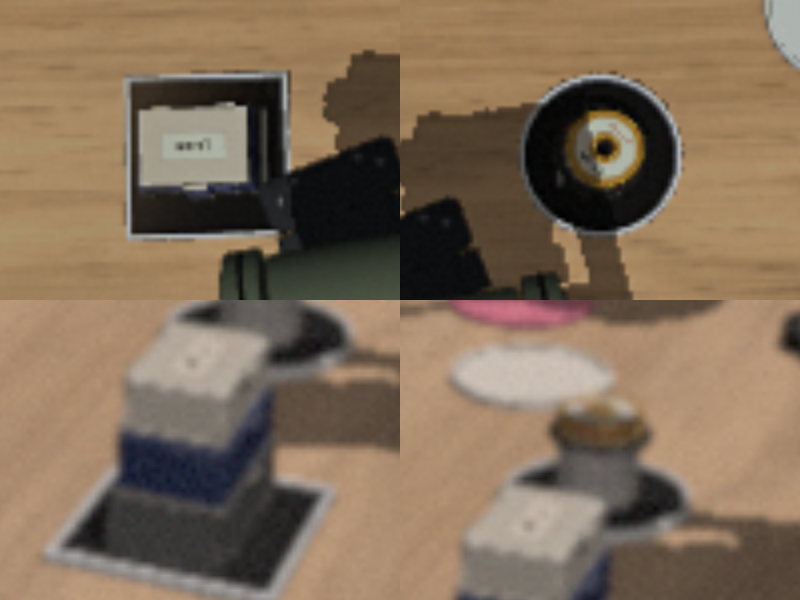

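The final views show the box stack squared in the tray (top-left crop, 195,147). The braid lies flat and centred on the solder reel (605,148), within the round tray's ring. Tin and tape are unmoved. Handing in.

```bash
python3 -c "
from workcell import env
print(env.job_done())"
```

```text
the job is handed in; nothing more can be done
None
```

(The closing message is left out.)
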